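Refit the taper plug of a drain valve and check that it rocks free

ROBOT

A 6-joint arm with a two-finger parallel gripper is mounted at the origin on the work surface. World frame = base frame: x ahead of the robot, y to its left, z up, the work surface at z = 0. Lengths are in mm, angles in rad, forces in N, time in s.
With the tool pointing down it reaches from about 350 to 975 mm from the base axis. Payload 7.1 kg.
Tool frame: the origin (TCP) lies midway between the tips of the shut fingers; the grasp point (between the pads) lies 19 mm behind it (ctrl.hold_point_z is the distance from the TCP to the grasp point, in mm); z points along the fingers, y is the direction in which the jaws open and shut (so a half turn about z gives the same grasp; the last joint's range is limited). The gripper opens to 88 mm and grips with 3 to 60 N. Pads are 20 mm wide; open, the fingers measure 115 mm over their backs; the gripper's body (75 mm by 178 mm) begins 61 mm behind the grasp point.
Start: joints at [1.16, 0.423, 1.63, -0, 1.089, -0.019], TCP at [238.626, 577.635, 222.675] pointing down, gripper open.
Joint ranges: [-3, 3], [-0.9, 2.11], [0.09, 2.58], [-1.31, 4.45], [0.11, 2.69], [-2.54, 2.54]. Speed limits (rad/s): [2.39, 2.39, 3.01, 3.14, 3.14, 3.14].

INTERFACE

Orientations are given as a rotation vector (axis times angle).
In Python, from workcell import ctrl, eyes gives the robot as it stands.
- The arm moves only by the tool move_arm, never from a script. Its argument "deltas" is a list of rows, each a list of 6 numbers: the shift along the tool's x, y, z in mm, then the turn, a rotation vector about the tool's x, y, z in rad. A call has 1 to 5 rows; each row shifts and turns the pose as measured when the row begins, along the tool's axes as they then stand; what a row does not reach is not made up. A row lasts 1/12 s, in which the tool goes at most 41.7 mm and 7.16 degrees, less where a joint would pass 70% of its speed; a pose out of reach is approached as far as the arm can. A call is refused whole if a number of a shift passes 41.7 or a number of a turn 0.125, either way. A call with a gripper value outside its range is refused whole. "hand" is the closure, from -1 (fully open) to 1 (shut), set as the call begins (left out, the last holds). The fingers move at their own pace and stop on an object; the grip force is fixed at half the most. Time passes only in rows, so rows that do not move let the fingers close. It gives the time, the measured TCP pose, the force and the opening at its end, in the units of the state.
- ctrl.get_obs(): the state, without advancing time (a new reading comes with each control period).
- eyes.get_image(name): name is "side" or "top"; returns a dict with "frame" (480x640x3 uint8, red, green, blue), "range_z" (480x640 float32, mm along the optical axis (not along the pixel's ray), 0 where there is no reading), "fx", "fy", "cx", "cy" (pixels), "cam_to_world" (4x4, takes a point from camera to world coordinates). Camera axes: x right, y down, z forward; pixel columns grow to the right and rows downward; lengths in mm; the calibration is good to about 2 mm. A picture is of the moment at which its call begins.
- ctrl.close_job(): hands the job in, once; it reports no verdict.
The state is a dict: "t": time; "qpos": joint angles; "qvel": joint speeds; "joint_torque": joint torques, N m; "ee_pos": TCP position; "orientation": TCP orientation; "ft_force": force on the tool from outside, world axes, zero at the start; "moment": the same for the moment, N m; "width": finger opening in mm.
Only numpy, scipy, OpenCV 4.12 (cv2) and the standard library are available. Lean on these libraries where they do the work, as an engineer would, in place of code of your own. Each camera call takes 0.05 s, during which the arm holds its last target.

TASK

Put the washed taper plug back into the drain valve, with its side lug in the gap of the raised rim and its T-bar square across the pipe, and press it fully home with 10 to 15 N. Then ease off to a light touch, because a taper that is turned under a hard press jams, and check that the seated plug rocks free: turn the T-bar about 15 degrees anticlockwise of square (seen from above), then about 15 degrees clockwise of square. Leave it seated, square across the pipe and let go, and do not shift the other things on the bench.

Things in the scene. Friction and masses are not known exactly. Their poses are not given: they have to be found in the camera images.
- valve: Fixed stainless taper-plug valve, 93 mm tall, on a round foot 110 mm across. Origin: centre of the foot's underside, on the bench; z up. Its pipe, 38 mm thick with 50 mm end flanges, runs along x, 164 mm end to end, axis 48 mm up. T-bar square across the pipe with the lug in the gap: the x, y and z axes of plug and valve agree.
- valve_mouth (a point): Centre of the valve's mouth, 80 mm above the bench, axes as the valve's. In it a white tapered seat liner, the cup: about 52 mm across here, 28 mm across 55 mm lower (half angle 12.3 degrees). Liners sit 1 mm low to 4 mm high, each valve differs. Around stands a raised rim, 66 mm inside, 86 mm outside, top 13 mm above this point, with one 80-degree gap centred on +x.
- plug_grip (a point): Centre of the T-bar of the loose steel taper plug (0.3 to 0.5 kg), which starts upright in the holder. The bar lies along y: 84 mm long, 14 mm thick (x), 16 mm high (z); z is the plug's axis, up. Fully home it is on the valve's axis, 40 to 45 mm above the valve's mouth (120 to 125 mm above the bench; the liner decides, feel for it); with the lug caught on the rim it stops 51 mm above the mouth.
- plug_foot (a point): Centre of the cone's flat lower end, 28 mm across, 96 mm below the T-bar's centre; axes as the plug's. The cone widens to 52 mm across 55 mm above this point; a flange 60 mm across lies 58 to 66 mm above it, then a 16 mm stem up to the T-bar. Friction in the cup holds it where it is turned to. Turned under more than about 6 N of press it overloads the taper.
- plug_lug (a point): Outer end of the plug's lug, 44 mm from the plug's axis along its +x, 34 mm below the T-bar's centre; the lug is 12 mm wide, 8 mm high, at the height of the flange. Axes as the plug's. In the gap it can turn about 25 degrees to each side before it meets the gap's ends.
- holder: Fixed white plastic tube, 94 mm outside, 56 mm bore, 75 mm tall, in which the plug hangs by its flange and lug. Origin: centre of its underside, on the bench.
- round_mould: Bystander: loose white round cheese mould, 110 mm across, 85 mm tall, open upward. Origin at its underside.
- basket: Bystander: loose white slatted basket 200 x 130 x 75 mm. Origin at its underside.
- union_nut: Bystander: loose steel ring nut, 68 mm across, 22 mm tall, lying flat. Origin at its underside.
- brush: Bystander: loose white hand brush lying flat.
Mind the look-alikes: they are no part of the job. What is shaped like the part that bears plug_grip but pink is not meant. Leave any orange look-alike of the valve alone.

How it is judged:
By the outcome, as a careful person would: the job done as asked, in the order asked, and still so for the second after the job is handed in, with the robot touching nothing.
It also fails if it takes over 64 s, if anything falls off the work surface, if the arm or the gripper's body presses on something with over 40 N, if the wrist force passes 120 N, or if a joint passes its speed limit or range.

## Working session

There is one attempt and no reset: what is moved stays moved. The work goes in short steps, Python scripts to look and compute and a tool call to move; the robot and the scene stay as the last step left them, time stands still between calls to the robot, and variables do not carry over. Pictures are saved under pics/ and viewed, and the job is handed in when it is done.

Besides the shell and the picture viewer there is one more tool, called after ">>>" by a JSON object that holds its "name" and its "arguments", one argument or row to a line. move_arm: Moves the arm, as the interface text tells. Its arguments: {"type":"object","properties":{"deltas":{"type":"array"},"hand":{"type":"number"}},"required":["deltas"]}

```bash
mkdir -p pics; ls; cat > h.py <<'E'
from workcell import ctrl, eyes
import numpy as np, cv2, pickle
def grab(tag):
    d={}
    for n in ("top","side"):
        im=eyes.get_image(n); d[n]=im
        cv2.imwrite(f"pics/{tag}_{n}.png",im["frame"][:,:,::-1])
    pickle.dump(d,open(f"{tag}.pkl","wb")); return d
def load(tag): return pickle.load(open(f"{tag}.pkl","rb"))
def cloud(im):
    z=im["range_z"].astype(float); v,u=np.mgrid[0:480,0:640]
    P=np.stack([(u-im["cx"])*z/im["fx"],(v-im["cy"])*z/im["fy"],z,np.ones_like(z)],-1)
    W=P@np.array(im["cam_to_world"]).T
    W=W[...,:3]; W[z<=0]=np.nan; return W
def crop(tag,n,u0,u1,v0,v1,s,name):
    f=load(tag)[n]["frame"][v0:v1,u0:u1,::-1]
    cv2.imwrite(f"pics/{name}.png",cv2.resize(f,None,fx=s,fy=s,interpolation=cv2.INTER_CUBIC))
E
python3 - <<'E'
from h import *
d=grab("a"); o=ctrl.get_obs(); print(o, ctrl.hold_point_z)
for n in d: print(n,d[n]["fx"],np.round(d[n]["cam_to_world"],3).tolist())
E
```

```text
pics
{'t': 0.1, 'qpos': array([ 1.15999899e+00,  4.23797746e-01,  1.63060578e+00,  5.30974823e-06,
        1.08862148e+00, -1.90095415e-02]), 'qvel': array([ 1.48327094e-04, -2.91805510e-03, -1.56179091e-03,  1.42620597e-03,
        2.09784164e-05, -8.45422689e-04]), 'joint_torque': array([-3.14750914e-04, -5.45605087e+01, -2.74325019e+01,  6.46156934e-02,
        1.87500031e-02, -4.01794557e-05]), 'ee_pos': array([238.42694723, 577.18150683, 221.96169687]), 'orientation': array([-6.11433621e-01, -3.08120115e+00,  2.19638568e-03]), 'ft_force': array([-0.91742082,  0.1391341 , -0.30730913]), 'moment': array([-0.00835464,  0.02586119,  0.02802834]), 'width': 88.0134976352079} 18.700000000000003
top 529.4413220590573 [[0.019, -0.977, 0.212, 353.703], [-1.0, -0.018, 0.006, 11.71], [-0.002, -0.212, -0.977, 1182.85], [0.0, 0.0, 0.0, 1.0]]
side 440.48690103336753 [[0.819, -0.323, 0.474, 22.736], [-0.574, -0.451, 0.684, -804.87], [-0.007, -0.832, -0.555, 758.834], [0.0, 0.0, 0.0, 1.0]]
```

View pics/a_top.png

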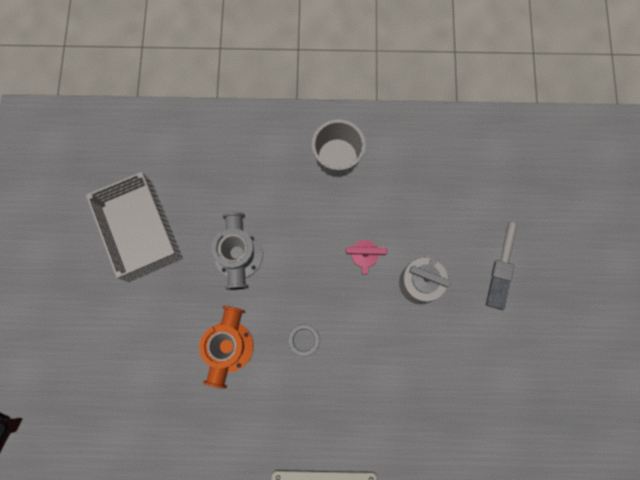

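View pics/a_side.png

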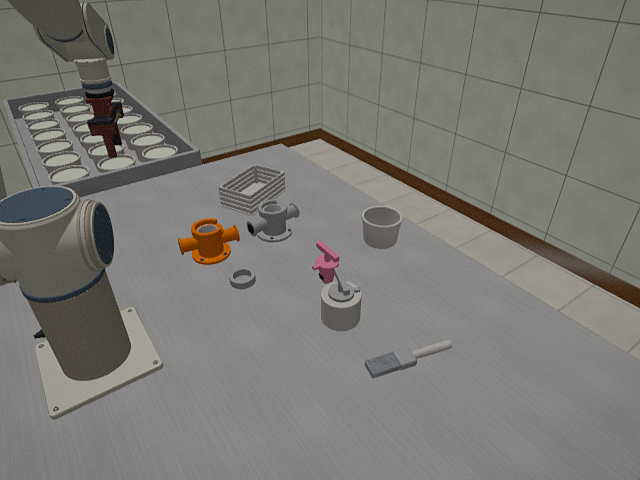

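The top view shows the steel valve at (235,250) and its orange look-alike at (222,347). The pink plug is at (365,253) and the steel plug in the white holder is at (426,280). The steel valve and the steel plug fit the description, so I'll confirm both in crops.

```bash
python3 - <<'E'
from h import *
crop("a","top",195,275,205,295,7,"c1"); crop("a","top",395,465,250,310,9,"c2"); 
crop("a","side",235,310,190,250,8,"c3"); crop("a","side",300,380,235,335,6,"c4")
a=[cv2.imread(f"pics/c{i}.png") for i in (1,2,3,4)]
def pad(x,w=640,h=640):
    o=np.zeros((h,w,3),np.uint8); o[:x.shape[0],:x.shape[1]]=x[:h,:w]; return o
m=np.hstack([pad(a[0]),pad(a[1])]); m2=np.hstack([pad(a[2]),pad(a[3])])
cv2.imwrite("pics/m.png",cv2.resize(np.vstack([m,m2]),(600,600),interpolation=cv2.INTER_AREA))
E
```

```text
(no output)
```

View pics/c1.png

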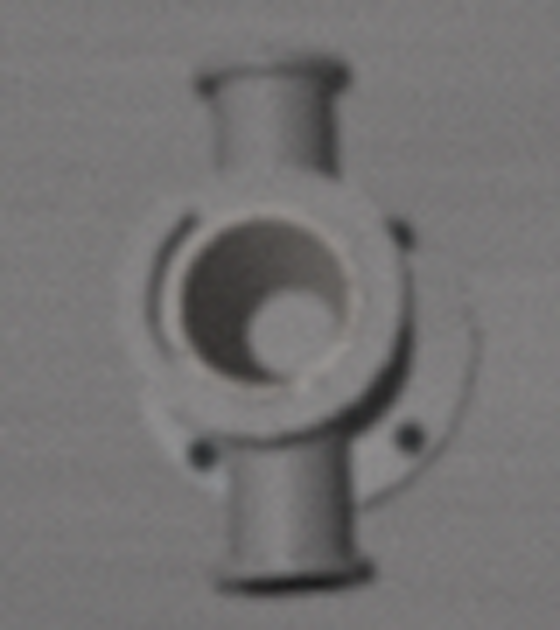

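View pics/c2.png

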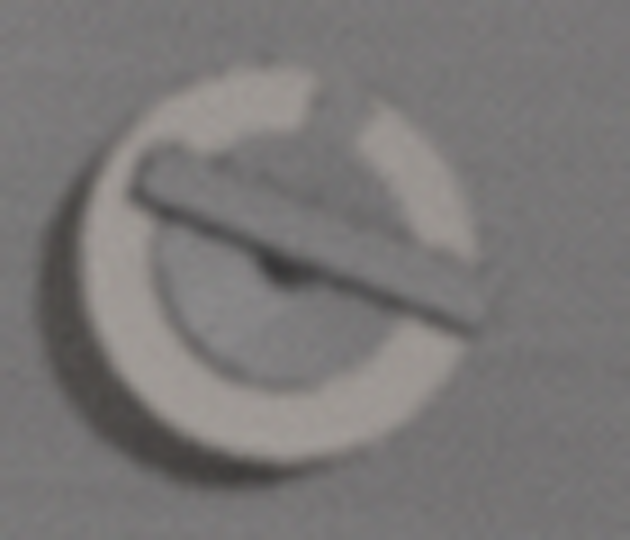

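View pics/c3.png

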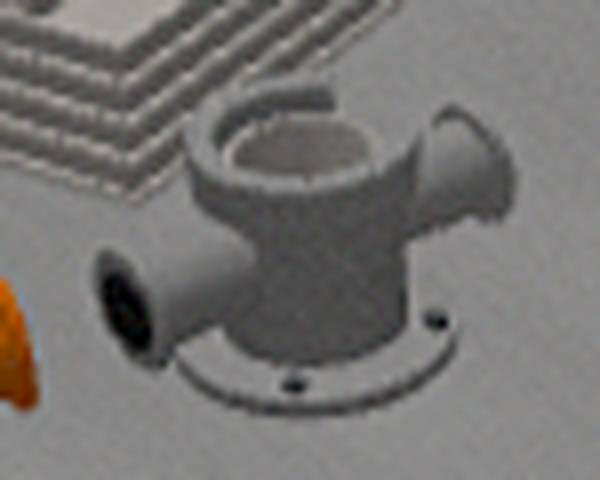

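View pics/c4.png

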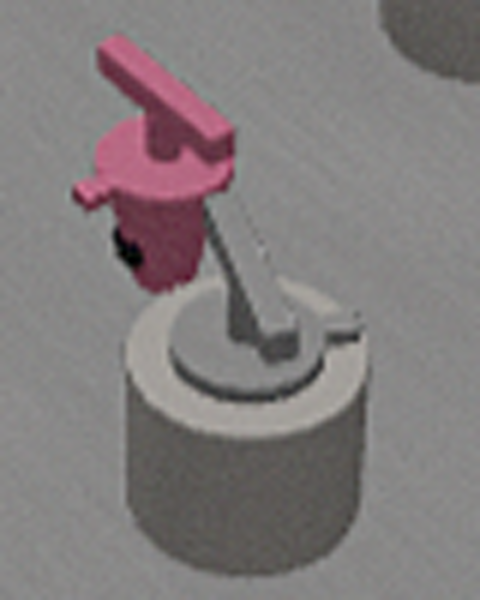

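```bash
python3 - <<'E'
from h import *
from scipy.optimize import least_squares
d=load("a")
for n in ("top","side"):
    W=cloud(d[n])
    u0,u1,v0,v1=(200,270,205,295) if n=="top" else (235,310,190,250)
    P=W[v0:v1,u0:u1].reshape(-1,3); 
    P=P[~np.isnan(P[:,0])]
    print(n,len(P),np.nanpercentile(P[:,2],[1,50,95,99.5]))
    r=P[P[:,2]>88]; c0=r.mean(0)[:2]
    b=np.array(cv2.minEnclosingCircle(r[:,:2].astype(np.float32))[0])
    s=least_squares(lambda p:np.clip(np.abs(np.hypot(*(r[:,:2]-p).T)-38)-5,0,None),b).x
    print("rim z",np.median(r[:,2]),"c",s,b,len(r))
    q=P[(np.abs(np.hypot(*(P[:,:2]-s).T)-38)<4)&(P[:,2]>70)]
    a=np.degrees(np.arctan2(q[:,1]-s[1],q[:,0]-s[0]))
    for k in range(-180,180,10):
        m=(a>=k)&(a<k+10); print(k,m.sum(),np.round(np.median(q[m,2]),1) if m.any() else None,end="; ")
    print()
    # pipe
    p=P[(P[:,2]>40)&(P[:,2]<78)&(np.hypot(*(P[:,:2]-s).T)>50)]
    cc=p[:,:2]-s; w,V=np.linalg.eigh(cc.T@cc); print("pipe ang",np.degrees(np.arctan2(V[1,1],V[0,1])))
    # bar
    u0,u1,v0,v1=(395,465,250,310) if n=="top" else (300,380,235,335)
    F=d[n]["frame"][v0:v1,u0:u1].astype(int).reshape(-1,3); P=W[v0:v1,u0:u1].reshape(-1,3)
    m=(~np.isnan(P[:,0]))&(abs(F[:,0]-F[:,1])<25)&(P[:,2]>98)
    b=P[m]; print("bar",len(b),b.mean(0),np.percentile(b[:,2],[50,95]))
    rr=cv2.minAreaRect(b[:,:2].astype(np.float32)); print(rr)
    cc=b[:,:2]-b[:,:2].mean(0); w,V=np.linalg.eigh(cc.T@cc); print("bar ang",np.degrees(np.arctan2(V[1,1],V[0,1])))
    m=(~np.isnan(P[:,0]))&(abs(F[:,0]-F[:,1])<25)&(P[:,2]>68)&(P[:,2]<80); h=P[m]
    print("holder",cv2.minEnclosingCircle(h[:,:2].astype(np.float32)))
    # pink
    u0,u1,v0,v1=(335,395,235,280) if n=="top" else (305,345,235,290)
    F=d[n]["frame"][v0:v1,u0:u1].astype(int).reshape(-1,3); P=W[v0:v1,u0:u1].reshape(-1,3)
    m=(F[:,0]-F[:,1]>50)&~np.isnan(P[:,0]); print("pink",P[m].mean(0),P[m].min(0),P[m].max(0))
E
```

```text
top 6271 [-6.23680086  0.99398198 90.39612135 94.59215547]
rim z 91.4471798787041 c [560.14731859 202.85705482] [560.71209717 202.92692566] 426
-180 12 90.5; -170 12 91.5; -160 10 92.1; -150 13 91.7; -140 15 91.3; -130 13 91.6; -120 12 91.5; -110 11 92.5; -100 11 91.7; -90 11 91.1; -80 10 91.7; -70 12 91.6; -60 11 92.4; -50 11 91.2; -40 10 91.0; -30 8 78.6; -20 10 78.9; -10 12 77.9; 0 10 78.8; 10 11 78.5; 20 11 78.4; 30 11 78.2; 40 13 88.3; 50 12 91.9; 60 11 91.1; 70 12 91.5; 80 11 90.6; 90 14 92.2; 100 10 91.5; 110 13 90.5; 120 13 92.6; 130 11 91.1; 140 12 92.1; 150 11 90.6; 160 12 91.5; 170 13 91.5; 
pipe ang -174.50148970158506
bar 339 [ 502.41242397 -205.10372967  117.50944616] [118.43141364 121.77686253]
((503.25628662109375, -205.5930938720703), (83.05148315429688, 15.360267639160156), 68.22679138183594)
bar ang 68.43348170383517
holder ((503.2895202636719, -206.16864013671875), 46.88899230957031)
pink [553.90597232 -77.29443424  78.57064396] [ 514.99227179 -118.84916065   -4.09777833] [600.63806781 -37.7618505  106.77247417]
side 4485 [-2.86883636  3.75719314 84.42219806 94.43
[... 269 characters left out ...]
-50 3 93.9; -40 3 91.8; -30 0 None; -20 0 None; -10 0 None; 0 3 78.5; 10 3 81.3; 20 2 81.2; 30 2 80.8; 40 5 86.1; 50 5 93.2; 60 8 90.4; 70 5 86.9; 80 8 88.6; 90 9 90.5; 100 3 87.2; 110 2 93.3; 120 5 90.6; 130 2 92.5; 140 3 92.3; 150 3 92.5; 160 5 84.1; 170 5 92.8; 
pipe ang 86.0661423225892
bar 225 [ 498.83626485 -213.27862435  118.28550002] [120.35770135 122.83840229]
((502.2005920410156, -208.6428680419922), (84.97062683105469, 15.516399383544922), 68.82695007324219)
bar ang 69.15954138555392
holder ((523.1998901367188, -152.98846435546875), 107.18177795410156)
pink [548.9174476  -85.87514659  74.69506584] [ 512.26925233 -123.38423022    3.93874973] [577.36858168 -40.65506288 107.1157082 ]
```

```bash
cat >> h.py <<'E'
from scipy.spatial.transform import Rotation as Ro
def Rt(yaw):
    c,s=np.cos(np.radians(yaw)),np.sin(np.radians(yaw))
    return Ro.from_matrix(np.array([[-s,c,0],[c,s,0],[0,0,-1.]]))
def state():
    o=ctrl.get_obs(); R=Ro.from_rotvec(o["orientation"]); y=R.as_matrix()[:,1]
    tilt=np.degrees(np.arccos(-R.as_matrix()[2,2]))
    print("t %.2f p %s yaw %.2f tilt %.2f F %s M %s w %.1f q %s"%(o["t"],np.round(o["ee_pos"],1),np.degrees(np.arctan2(y[1],y[0])),tilt,np.round(o["ft_force"],1),np.round(o["moment"],2),o["width"],np.round(o["qpos"],2)))
    return o["ee_pos"],R
def plan(x,y,z,yaw,sp=40.,sr=.12,maxn=40):
    p,R=state(); T=np.array([x,y,z],float); RT=Rt(yaw); n=0
    while n<maxn:
        d=R.inv().apply(T-p); w=(R.inv()*RT).as_rotvec()
        k=max(np.linalg.norm(d)/sp,np.linalg.norm(w)/sr,1)
        d=np.round(d/k,1); w=np.round(w/k,3)
        print([*map(float,d),*map(float,w)],",")
        p=p+R.apply(d); R=R*Ro.from_rotvec(w); n+=1
        if n%5==0: print()
        if k==1: break
E
python3 - <<'E'
from h import *
plan(503,-206.5,225,-21.5,39,.115)
E
```

```text
t 0.10 p [238.4 577.2 222. ] yaw 67.55 tilt 0.08 F [-0.9  0.1 -0.3] M [-0.01  0.03  0.03] w 88.0 q [ 1.16  0.42  1.63  0.    1.09 -0.02]
[-25.6, -29.4, -0.1, -0.0, 0.0, 0.073] ,
[-27.7, -27.4, -0.1, -0.0, 0.0, 0.073] ,
[-29.6, -25.3, -0.1, -0.0, 0.0, 0.073] ,
[-31.4, -23.1, -0.1, -0.0, 0.0, 0.073] ,
[-33.0, -20.8, -0.1, -0.0, 0.0, 0.073] ,

[-34.4, -18.3, -0.1, -0.0, 0.0, 0.073] ,
[-35.7, -15.7, -0.1, -0.0, 0.0, 0.073] ,
[-36.7, -13.1, -0.1, -0.0, 0.0, 0.073] ,
[-37.6, -10.4, -0.1, -0.0, 0.0, 0.073] ,
[-38.3, -7.6, -0.1, -0.0, 0.0, 0.073] ,

[-38.7, -4.8, -0.1, -0.0, 0.0, 0.074] ,
[-39.0, -1.9, -0.1, -0.0, 0.0, 0.073] ,
[-39.0, 0.9, -0.1, -0.0, 0.0, 0.074] ,
[-38.8, 3.8, -0.1, -0.0, 0.0, 0.073] ,
[-38.4, 6.6, -0.1, -0.0, 0.0, 0.074] ,

[-37.8, 9.4, -0.1, -0.0, 0.0, 0.073] ,
[-37.0, 12.2, -0.1, -0.0, 0.0, 0.074] ,
[-36.0, 14.9, -0.1, -0.0, 0.0, 0.073] ,
[-34.9, 17.5, -0.1, -0.0, 0.0, 0.073] ,
[-33.5, 20.0, -0.1, -0.0, 0.001, 0.074] ,

[-31.9, 22.4, -0.2, -0.0, 0.0, 0.074] ,
[-6.5, 5.2, -0.0, -0.0, 0.0, 0.015] ,
```

>>> {"name": "move_arm", "arguments": {
  "deltas": [
    [-25.6, -29.4, 0, 0, 0, 0.073],
    [-27.7, -27.4, 0, 0, 0, 0.073],
    [-29.6, -25.3, 0, 0, 0, 0.073],
    [-31.4, -23.1, 0, 0, 0, 0.073],
    [-33, -20.8, 0, 0, 0, 0.073]
  ]
}}

```text
t: 0.52
ee_pos: [299.2, 391.9, 219.3]
orientation: [-1.168, -2.915, 0.001]
ft_force: [0.6, -0.4, 0.4]
width: 87.7
```

>>> {"name": "move_arm", "arguments": {
  "deltas": [
    [-34.4, -18.3, 0, 0, 0, 0.073],
    [-35.7, -15.7, 0, 0, 0, 0.073],
    [-36.7, -13.1, 0, 0, 0, 0.073],
    [-37.6, -10.4, 0, 0, 0, 0.073],
    [-38.3, -7.6, 0, 0, 0, 0.073]
  ]
}}

```text
t: 0.93
ee_pos: [359.0, 197.0, 218.5]
orientation: [-1.698, -2.641, 0.004]
ft_force: [0.4, -0.0, -0.1]
width: 88.2
```

>>> {"name": "move_arm", "arguments": {
  "deltas": [
    [-38.7, -4.8, 0, 0, 0, 0.073],
    [-39, -1.9, 0, 0, 0, 0.073],
    [-39, 0.9, 0, 0, 0, 0.073],
    [-38.8, 3.8, 0, 0, 0, 0.073],
    [-38.4, 6.6, 0, 0, 0, 0.073]
  ]
}}

```text
t: 1.35
ee_pos: [415.9, 0.9, 218.7]
orientation: [-2.17, -2.271, 0.003]
ft_force: [0.7, 1.2, 0.0]
width: 88.0
```

```bash
python3 - <<'E'
from h import *
plan(503,-206.5,200,-21.5,39,.115)
E
```

```text
t 1.35 p [415.9   0.9 218.7] yaw 2.59 tilt 0.12 F [0.7 1.2 0. ] M [0.   0.03 0.  ] w 88.0 q [-0.03  0.12  2.07 -0.    0.96 -0.07]
[-36.5, 13.4, 3.3, -0.0, 0.0, 0.073] ,
[-35.4, 16.0, 3.2, -0.0, 0.0, 0.073] ,
[-34.1, 18.6, 3.3, -0.0, 0.0, 0.072] ,
[-32.7, 21.0, 3.2, -0.0, 0.001, 0.073] ,
[-31.1, 23.3, 3.2, -0.001, 0.0, 0.072] ,

[-23.1, 20.1, 2.6, -0.0, 0.001, 0.057] ,
```

>>> {"name": "move_arm", "arguments": {
  "deltas": [
    [-36.5, 13.4, 0, 0, 0, 0.073],
    [-35.4, 16, 0, 0, 0, 0.073],
    [-34.1, 18.6, 3.3, 0, 0, 0.073],
    [-32.7, 21, 3.2, 0, 0, 0.073],
    [-31.1, 23.3, 3.2, 0, 0, 0.072]
  ]
}}

```text
t: 1.77
ee_pos: [489.5, -189.9, 209.0]
orientation: [2.565, 1.813, -0.002]
ft_force: [0.3, 0.9, 0.7]
width: 87.5
```

>>> {"name": "move_arm", "arguments": {
  "deltas": [
    [-23.1, 20.1, 2.6, 0, 0, 0.057],
    [0, 0, 0, 0, 0, 0]
  ]
}}

```text
t: 1.93
ee_pos: [502.9, -226.0, 205.5]
orientation: [2.624, 1.723, -0.002]
ft_force: [-0.4, 0.0, 0.7]
width: 87.7
```

```bash
python3 - <<'E'
from h import *
plan(503,-206.5,130,-21.5,30,.115); grab("b")
crop("b","side",260,400,200,340,4,"b1");crop("b","top",380,480,230,330,6,"b2")
E
```

```text
t 1.93 p [ 502.9 -226.   205.5] yaw -23.41 tilt 0.16 F [-0.4  0.   0.7] M [-0.04  0.09 -0.06] w 87.7 q [-0.44  0.34  1.81 -0.    0.99 -0.03]
[7.0, -3.0, 29.0, 0.001, 0.001, -0.013] ,
[6.9, -2.9, 29.0, 0.0, 0.001, -0.013] ,
[4.2, -1.6, 17.5, 0.0, 0.0, -0.007] ,
```

View pics/b1.png

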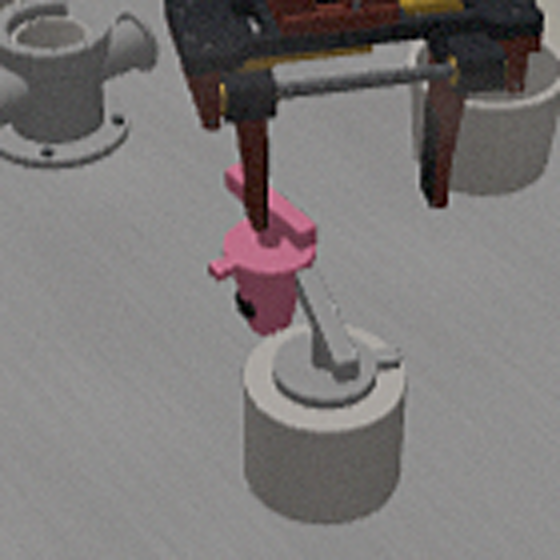

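The jaws sit above the plug and open across its bar, clear of the pink plug. Next I move down.

>>> {"name": "move_arm", "arguments": {
  "deltas": [
    [10, -4, 15, 0, 0, -0.015],
    [6, -3, 25, 0, 0, -0.01],
    [2.5, -1, 20, 0, 0, -0.008],
    [0, 0, 8, 0, 0, 0],
    [0, 0, 0, 0, 0, 0]
  ]
}}

```text
t: 2.45
ee_pos: [497.7, -195.0, 136.3]
orientation: [-2.582, -1.785, 0.003]
ft_force: [-0.3, 0.4, 0.9]
width: 87.4
```

```bash
python3 - <<'E'
from h import *
plan(503,-206.5,96,-21.5,15,.115)
E
```

```text
t 2.45 p [ 497.7 -195.   136.3] yaw -20.69 tilt 0.20 F [-0.3  0.4  0.9] M [-0.07  0.09 -0.04] w 87.4 q [-0.4   0.41  1.89 -0.    0.84 -0.03]
[-3.1, 3.3, 14.3, -0.001, 0.0, 0.005] ,
[-3.2, 3.2, 14.3, -0.001, 0.0, 0.005] ,
[-2.5, 2.7, 11.7, -0.001, 0.0, 0.004] ,
```

>>> {"name": "move_arm", "arguments": {
  "deltas": [
    [-6, 6, 0, 0, 0, 0.008],
    [-3, 3, 5, 0, 0, 0.005],
    [0, 0, 0, 0, 0, 0],
    [0, 0, 0, 0, 0, 0]
  ]
}}

```text
t: 2.78
ee_pos: [504.3, -206.4, 133.6]
orientation: [-2.594, -1.771, 0.001]
ft_force: [0.6, -0.8, -0.8]
width: 87.5
```

```bash
python3 - <<'E'
from h import *
plan(503,-206.5,96,-21.5,15,.115)
E
```

```text
t 2.78 p [ 504.3 -206.4  133.6] yaw -21.34 tilt 0.06 F [ 0.6 -0.8 -0.8] M [ 0.02  0.04 -0.01] w 87.5 q [-0.41  0.43  1.87 -0.    0.84 -0.04]
[-0.2, -0.5, 15.0, -0.0, 0.0, 0.001] ,
[-0.2, -0.4, 15.0, -0.001, 0.0, 0.001] ,
[-0.1, -0.3, 7.6, -0.0, 0.0, 0.001] ,
```

>>> {"name": "move_arm", "arguments": {
  "deltas": [
    [0, 0, 15, 0, 0, 0.001],
    [0, 0, 14, 0, 0, 0.001],
    [0, 0, 6, 0, 0, 0],
    [0, 0, 0, 0, 0, 0],
    [0, 0, 0, 0, 0, 0]
  ]
}}

```text
t: 3.2
ee_pos: [507.2, -208.9, 101.3]
orientation: [2.593, 1.763, 0.005]
ft_force: [0.8, -0.2, 0.6]
width: 87.7
```

```bash
python3 - <<'E'
from h import *
plan(503,-206.5,95,-21.5,15,.115); grab("c")
crop("c","side",280,400,210,340,5,"cc1");crop("c","top",380,480,230,330,6,"cc2")
E
```

```text
t 3.20 p [ 507.2 -208.9  101.3] yaw -21.57 tilt 0.37 F [ 0.8 -0.2  0.6] M [-0.06  0.08  0.06] w 87.7 q [-0.41  0.48  1.88 -0.    0.77 -0.04]
[0.7, -4.9, 6.3, 0.006, 0.0, -0.001] ,
```

View pics/cc1.png

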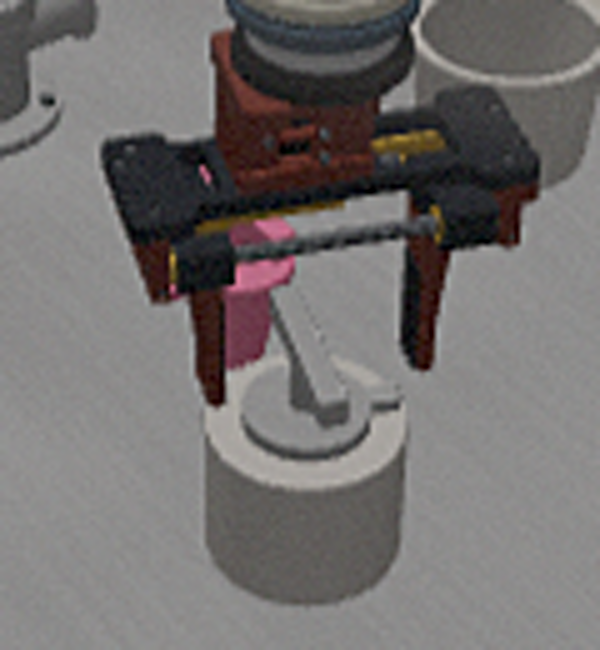

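The fingers straddle the bar, so I'll trim the position and then close.

>>> {"name": "move_arm", "arguments": {
  "deltas": [
    [0.7, -4.5, 6, 0.005, 0, 0],
    [0, 0, 0, 0, 0, 0],
    [0, 0, 0, 0, 0, 0]
  ]
}}

```text
t: 3.55
ee_pos: [504.0, -206.8, 96.6]
orientation: [2.595, 1.764, 0.003]
ft_force: [0.7, 0.3, -0.8]
width: 87.8
```

```bash
python3 - <<'E'
from h import *
plan(503,-206.5,95,-21.5,15,.115)
E
```

```text
t 3.55 p [ 504.  -206.8   96.6] yaw -21.57 tilt 0.24 F [ 0.7  0.3 -0.8] M [-0.08  0.11 -0.07] w 87.8 q [-0.41  0.49  1.89 -0.    0.76 -0.03]
[-0.1, -1.0, 1.6, 0.004, 0.001, -0.001] ,
```

>>> {"name": "move_arm", "arguments": {
  "deltas": [
    [0, -0.8, 1.5, 0.004, 0, 0],
    [0, 0, 0, 0, 0, 0],
    [0, 0, 0, 0, 0, 0],
    [0, 0, 0, 0, 0, 0],
    [0, 0, 0, 0, 0, 0]
  ],
  "hand": 1
}}

```text
t: 3.97
ee_pos: [503.4, -206.4, 95.4]
orientation: [2.597, 1.766, -0.001]
ft_force: [-0.3, -0.2, -0.3]
width: 58.1
```

>>> {"name": "move_arm", "arguments": {
  "deltas": [
    [0, 0, 0, 0, 0, 0],
    [0, 0, 0, 0, 0, 0],
    [0, 0, 0, 0, 0, 0],
    [0, 0, 0, 0, 0, 0]
  ]
}}

```text
t: 4.3
ee_pos: [503.5, -206.5, 95.5]
orientation: [2.597, 1.766, -0.0]
ft_force: [-0.4, -0.5, 0.1]
width: 31.3
```

```bash
python3 - <<'E'
from h import *
state()
E
```

```text
t 4.30 p [ 503.5 -206.5   95.5] yaw -21.56 tilt 0.05 F [-0.4 -0.5  0.1] M [-0.04  0.09  0.03] w 31.3 q [-0.41  0.49  1.89 -0.    0.76 -0.03]
```

>>> {"name": "move_arm", "arguments": {
  "deltas": [
    [0, 0, 0, 0, 0, 0],
    [0, 0, 0, 0, 0, 0],
    [0, 0, 0, 0, 0, 0],
    [0, 0, 0, 0, 0, 0],
    [0, 0, 0, 0, 0, 0]
  ]
}}

```text
t: 4.72
ee_pos: [503.8, -206.6, 95.6]
orientation: [2.597, 1.766, 0.0]
ft_force: [1.1, -0.9, 0.6]
width: 14.8
```

```bash
python3 - <<'E'
from h import *
state()
E
```

```text
t 4.72 p [ 503.8 -206.6   95.6] yaw -21.56 tilt 0.08 F [ 1.1 -0.9  0.6] M [-0.09  0.04  0.01] w 14.8 q [-0.41  0.49  1.89 -0.    0.76 -0.03]
```

>>> {"name": "move_arm", "arguments": {
  "deltas": [
    [0, 0, 0, 0, 0, 0],
    [0, 0, 0, 0, 0, 0],
    [0, 0, -6, 0, 0, 0],
    [0, 0, -12, 0, 0, 0],
    [0, 0, -20, 0, 0, 0]
  ]
}}

```text
t: 5.13
ee_pos: [500.0, -205.0, 131.2]
orientation: [-2.591, -1.762, 0.009]
ft_force: [-0.2, -0.6, -3.3]
width: 14.7
```

```bash
python3 - <<'E'
from h import *
plan(503.5,-206.5,235,-21.5,25,.115)
E
```

```text
t 5.13 p [ 500.  -205.   131.2] yaw -21.56 tilt 0.53 F [-0.2 -0.6 -3.3] M [-0.09  0.08  0.05] w 14.7 q [-0.41  0.43  1.87 -0.    0.84 -0.03]
[-0.0, 0.7, -25.0, -0.002, 0.0, -0.0] ,
[-0.0, 0.7, -25.0, -0.002, 0.0, -0.0] ,
[-0.1, 0.8, -25.0, -0.002, 0.0, -0.0] ,
[-0.0, 0.8, -25.0, -0.003, 0.0, -0.001] ,
[-0.1, 0.2, -3.9, -0.0, 0.0, -0.0] ,
```

>>> {"name": "move_arm", "arguments": {
  "deltas": [
    [0, 1.5, -25, -0.004, 0, 0],
    [0, 1.5, -25, -0.004, 0, 0],
    [0, 1, -25, -0.003, 0, 0],
    [0, 1, -20, -0.003, 0, 0],
    [0, 0, 0, 0, 0, 0]
  ]
}}

```text
t: 5.55
ee_pos: [504.2, -206.5, 235.9]
orientation: [2.594, 1.764, 0.005]
ft_force: [0.4, -0.8, -2.9]
width: 14.6
```

```bash
python3 - <<'E'
from h import *
grab("d")
crop("d","side",240,400,120,340,3,"d1")
plan(560,201.7,235,5.7,36,.1)
E
```

```text
t 5.65 p [ 502.4 -205.8  232.2] yaw -21.56 tilt 0.04 F [-0.3  0.5 -4.8] M [-0.08  0.15  0.04] w 14.8 q [-0.41  0.29  1.8  -0.    1.05 -0.03]
[35.0, -8.4, -0.3, 0.0, 0.0, -0.042] ,
[35.3, -6.9, -0.3, 0.0, 0.0, -0.042] ,
[35.6, -5.5, -0.2, 0.0, 0.0, -0.042] ,
[35.8, -3.9, -0.3, 0.0, 0.0, -0.041] ,
[35.9, -2.5, -0.2, 0.0, 0.0, -0.042] ,

[36.0, -1.0, -0.3, 0.0, 0.0, -0.041] ,
[36.0, 0.5, -0.2, 0.0, 0.0, -0.042] ,
[35.9, 2.0, -0.3, 0.0, 0.0, -0.041] ,
[35.8, 3.5, -0.2, 0.0, 0.0, -0.042] ,
[35.7, 5.0, -0.3, 0.0, 0.0, -0.041] ,

[35.4, 6.5, -0.2, 0.0, 0.0, -0.042] ,
[15.2, 3.4, -0.1, 0.001, 0.0, -0.018] ,
```

View pics/d1.png

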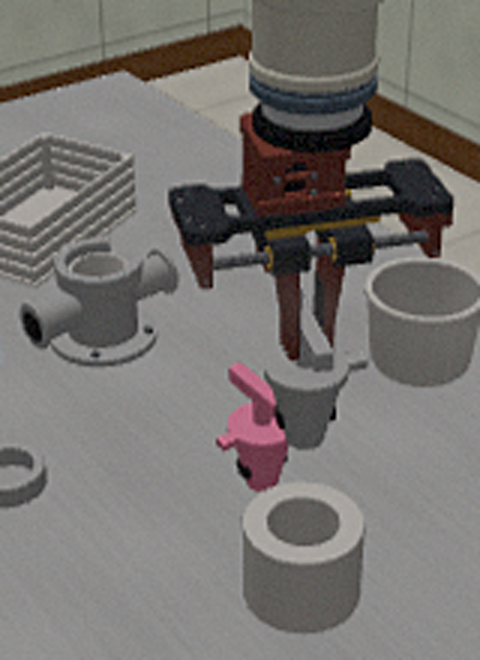

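The plug is held upright and is clear of the holder and the pink plug. I'll carry it across with gentle starts and stops.

>>> {"name": "move_arm", "arguments": {
  "deltas": [
    [15, -4, 0, 0, 0, -0.02],
    [25, -6, 0, 0, 0, -0.04],
    [33, -6, 0, 0, 0, -0.042],
    [33, -4, 0, 0, 0, -0.042],
    [33, -3, 0, 0, 0, -0.042]
  ]
}}

```text
t: 6.07
ee_pos: [516.0, -65.8, 224.0]
orientation: [-2.418, -1.992, 0.014]
ft_force: [0.6, -0.3, -2.8]
width: 14.8
```

>>> {"name": "move_arm", "arguments": {
  "deltas": [
    [33, -1, 0, 0, 0, -0.042],
    [33, 0, 0, 0, 0, -0.042],
    [33, 2, 0, 0, 0, -0.042],
    [33, 3, 0, 0, 0, -0.042],
    [33, 5, 0, 0, 0, -0.042]
  ]
}}

```text
t: 6.48
ee_pos: [534.6, 105.1, 213.2]
orientation: [-2.176, -2.235, 0.035]
ft_force: [-0.1, -0.2, -3.3]
width: 15.0
```

```bash
python3 - <<'E'
from h import *
plan(560,201.7,230,5.7,30,.1)
E
```

```text
t 6.48 p [534.6 105.1 213.2] yaw 1.52 tilt 1.80 F [-0.1 -0.2 -3.3] M [-0.1   0.02  0.01] w 15.0 q [0.17 0.33 1.8  0.01 1.04 0.14]
[28.4, 8.1, -5.2, -0.009, -0.0, -0.022] ,
[28.2, 8.8, -5.2, -0.009, -0.001, -0.021] ,
[28.0, 9.4, -5.1, -0.01, -0.0, -0.022] ,
[10.5, 3.8, -1.9, -0.003, -0.001, -0.008] ,
```

>>> {"name": "move_arm", "arguments": {
  "deltas": [
    [25, 8, -6, -0.012, 0, -0.022],
    [20, 8, -6, -0.012, 0, -0.021],
    [12, 6, -4, -0.008, 0, -0.015],
    [0, 0, 0, 0, 0, 0],
    [0, 0, 0, 0, 0, 0]
  ]
}}

```text
t: 6.9
ee_pos: [548.9, 171.2, 218.7]
orientation: [-2.104, -2.319, 0.018]
ft_force: [-0.5, 0.7, -3.3]
width: 14.7
```

```bash
python3 - <<'E'
from h import *
plan(560,201.7,225,5.7,30,.1)
E
```

```text
t 6.90 p [548.9 171.2 218.7] yaw 5.57 tilt 0.88 F [-0.5  0.7 -3.3] M [-0.06  0.03  0.02] w 14.7 q [0.28 0.36 1.74 0.   1.06 0.18]
[26.5, 12.7, -5.9, -0.014, 0.0, -0.002] ,
[2.8, 1.3, -0.6, -0.001, 0.0, -0.0] ,
```

>>> {"name": "move_arm", "arguments": {
  "deltas": [
    [18, 8, -4, -0.01, 0, -0.001],
    [10, 4, -2, -0.004, 0, 0],
    [0, 0, 0, 0, 0, 0],
    [0, 0, 0, 0, 0, 0]
  ]
}}

```text
t: 7.23
ee_pos: [555.7, 196.2, 220.8]
orientation: [-2.112, -2.321, 0.015]
ft_force: [-0.6, -0.5, -3.4]
width: 15.0
```

```bash
python3 - <<'E'
from h import *
plan(560,201.7,220,5.7,30,.1)
grab("e"); state()
crop("e","side",190,330,110,260,4,"e1"); crop("e","top",170,290,150,310,4,"e2")
E
```

```text
t 7.23 p [555.7 196.2 220.8] yaw 5.40 tilt 0.57 F [-0.6 -0.5 -3.4] M [-0.07  0.05  0.02] w 15.0 q [ 0.32  0.38  1.71 -0.    1.07  0.23]
[5.1, 4.8, 0.7, -0.009, 0.004, -0.005] ,
t 7.33 p [555.7 196.  220.9] yaw 5.37 tilt 0.56 F [-0.3 -0.  -2.4] M [-0.04  0.08  0.02] w 14.4 q [ 0.32  0.38  1.71 -0.    1.07  0.23]
```

View pics/e1.png

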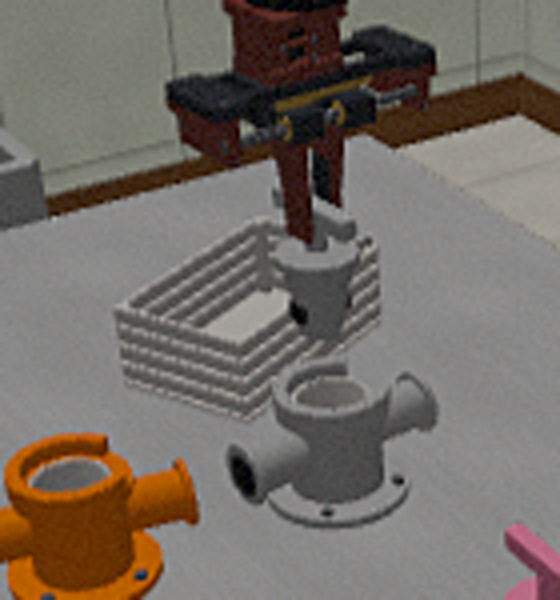

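View pics/e2.png

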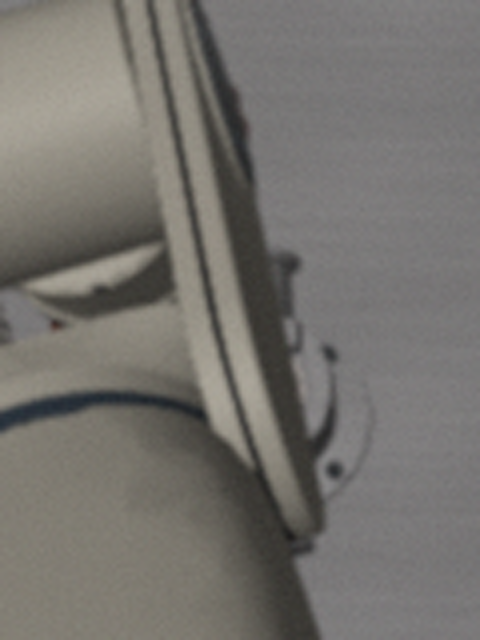

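```bash
python3 - <<'E'
from h import *
from scipy.optimize import least_squares
W=cloud(load("e")["side"]); P=W[150:215,240:300].reshape(-1,3); P=P[~np.isnan(P[:,0])]
P=P[(P[:,2]>120)&(np.hypot(P[:,0]-556,P[:,1]-197)<60)]
print(np.histogram(P[:,2],bins=range(120,270,10)))
b=P[P[:,2]>238]; print("bar",b.mean(0), cv2.minAreaRect(b[:,:2].astype(np.float32)))
c=P[(P[:,2]>148)&(P[:,2]<194)]  # cone side
# cone: r=14+ (z-zf)*24/2/55... fit axis, foot z
def f(p):
    ax=p[:2]+np.outer(c[:,2]-180,p[2:4]); r=np.hypot(*(c[:,:2]-ax).T)
    return r-(14+(c[:,2]-p[4])*12/55)
s=least_squares(f,[556,197,0,0,144],loss="soft_l1",f_scale=1.5); print("cone",s.x,len(c),np.std(s.fun))
V=cloud(load("a")["side"])[190:250,235:310].reshape(-1,3); V=V[~np.isnan(V[:,0])]
# valve body cylinder outside r=43 below rim, z 70..90
v=V[(V[:,2]>72)&(V[:,2]<90)]; 
g=least_squares(lambda p:np.hypot(*(v[:,:2]-p).T)-43,[560,201],loss="soft_l1",f_scale=1).x; print(g,len(v))
g=least_squares(lambda p:np.hypot(*(v[:,:2]-p[:2]).T)-p[2],[560,201,43],loss="soft_l1",f_scale=1).x; print(g)
# foot flange
E
```

```text
(array([  0,   0,  19,  28,  46,  40,  44,  37, 156,  42,  24,  62,  95,
        50]), array([120, 130, 140, 150, 160, 170, 180, 190, 200, 210, 220, 230, 240,
       250, 260]))
bar [550.73888943 187.56004246 256.08544406] ((551.695556640625, 193.7467498779297), (39.862648010253906, 82.8776626586914), 24.38602638244629)
cone [5.54403209e+02 1.97182923e+02 1.89408905e-02 5.49834879e-03
 1.37315499e+02] 185 1.7508146776894424
[558.93730388 201.25388332] 337
[557.55639676 197.48034275  38.14834696]
```

```bash
python3 - <<'E'
from h import *
im=load("a")["top"]; T=np.array(im["cam_to_world"])
def dp(u,v,z):
    d=T[:3,:3]@[(u-im["cx"])/im["fx"],(v-im["cy"])/im["fy"],1]; return T[:3,3]+d*(z-T[2,3])/d[2]
W=cloud(im)
# pixels off c1 crop: flange left/right edges both ends (widest, z=48)
for a,b in (((195,80),(350,78)),((213,583),(378,575))):
    A=dp(195+a[0]/7,205+a[1]/7,48);B=dp(195+b[0]/7,205+b[1]/7,48); print(A,B,(A+B)/2)
P=W[205:295,200:270].reshape(-1,3); P=P[~np.isnan(P[:,0])]
c=np.array([560.1,202.5]); 
q=P[(P[:,2]>52)&(P[:,2]<76)]; D=q[:,:2]-c
for s in (1,-1):
    m=(s*D[:,0]>50)&(s*D[:,0]<74)&(abs(D[:,1])<25); print(s,m.sum(),D[m].mean(0),np.median(D[m],0))
from scipy.optimize import least_squares
p=P[(abs(P[:,0]-c[0])>48)&(abs(P[:,0]-c[0])<72)&(P[:,2]>45)&(P[:,2]<76)]
def f(x):
    n=np.array([-np.sin(x[0]),np.cos(x[0])]); l=(p[:,:2]-c)@n-x[1]; return np.hypot(l,p[:,2]-x[2])-19
r=least_squares(f,[.09,0,48],loss="soft_l1",f_scale=1); print(np.degrees(r.x[0]),r.x,len(p))
plan(560.3,201.3,200,5.6,20,.1)
E
```

```text
[637.58698207 234.60280975  48.        ] [639.1368493  185.66997914  48.        ] [638.36191569 210.13639444  48.        ]
[478.74138439 219.88318464  48.        ] [482.14303751 169.37840669  48.        ] [480.44221095 194.63079566  48.        ]
1 177 [61.88039292  4.92547105] [61.80249827  4.15114866]
-1 189 [-62.31928014  -6.27661976] [-62.52021193  -6.57438463]
5.3350613184628255 [ 0.09311439  0.49773345 46.54854909] 382
t 7.33 p [555.7 196.  220.9] yaw 5.37 tilt 0.56 F [-0.3 -0.  -2.4] M [-0.04  0.08  0.02] w 14.4 q [ 0.32  0.38  1.71 -0.    1.07  0.23]
[4.5, 4.8, 18.9, -0.008, 0.003, -0.004] ,
[0.4, 0.4, 1.9, -0.001, 0.0, -0.0] ,
```

>>> {"name": "move_arm", "arguments": {
  "deltas": [
    [4.5, 5, 15, -0.009, 0.003, 0],
    [0, 0, 15, 0, 0, 0],
    [0, 0, 8, 0, 0, 0],
    [0, 0, 0, 0, 0, 0],
    [0, 0, 0, 0, 0, 0]
  ]
}}

```text
t: 7.75
ee_pos: [560.2, 197.1, 182.2]
orientation: [2.119, 2.318, -0.001]
ft_force: [-0.0, -0.4, -2.9]
width: 14.6
```

```bash
python3 - <<'E'
from h import *
plan(560.2,201.5,175,5.4,20,.1)
E
```

```text
t 7.75 p [560.2 197.1 182.2] yaw 5.15 tilt 0.06 F [-0.  -0.4 -2.9] M [-0.04  0.03  0.03] w 14.6 q [ 0.32  0.43  1.73 -0.    0.98  0.23]
[4.4, 0.4, 7.2, 0.0, 0.001, -0.004] ,
```

>>> {"name": "move_arm", "arguments": {
  "deltas": [
    [4.4, 0.4, 7, 0, 0.001, -0.004],
    [0, 0, 0, 0, 0, 0],
    [0, 0, 0, 0, 0, 0]
  ]
}}

```text
t: 8.0
ee_pos: [560.9, 201.3, 175.9]
orientation: [2.115, 2.322, 0.002]
ft_force: [0.5, 0.5, -2.9]
width: 14.9
```

```bash
python3 - <<'E'
from h import *
plan(560.2,201.5,135,5.4,10,.1)
E
```

```text
t 8.00 p [560.9 201.3 175.9] yaw 5.35 tilt 0.09 F [ 0.5  0.5 -2.9] M [-0.1   0.05  0.07] w 14.9 q [ 0.32  0.44  1.73 -0.    0.97  0.23]
[0.1, -0.2, 10.0, 0.0, -0.0, -0.0] ,
[0.0, -0.2, 10.0, 0.0, -0.0, -0.0] ,
[0.1, -0.1, 10.0, 0.001, -0.0, -0.0] ,
[0.0, -0.2, 10.0, 0.0, -0.0, -0.001] ,
[0.0, 0.0, 0.9, 0.001, -0.0, 0.0] ,
```

>>> {"name": "move_arm", "arguments": {
  "deltas": [
    [0, -0.5, 10, 0, 0, 0],
    [0, -0.5, 12, 0, 0, 0],
    [0, 0, 10, 0, 0, 0],
    [0, 0, 5, 0, 0, 0],
    [0, 0, 0, 0, 0, 0]
  ]
}}

```text
t: 8.42
ee_pos: [560.2, 201.7, 135.9]
orientation: [2.113, 2.322, 0.004]
ft_force: [0.4, 0.2, -3.7]
width: 15.0
```

```bash
python3 - <<'E'
from h import *
plan(560.2,201.5,115,5.4,10,.1)
grab("f"); state()
crop("f","side",200,330,130,255,5,"f1")
E
```

```text
t 8.42 p [560.2 201.7 135.9] yaw 5.39 tilt 0.19 F [ 0.4  0.2 -3.7] M [-0.09  0.07 -0.03] w 15.0 q [ 0.33  0.49  1.76 -0.    0.89  0.23]
[-0.1, -0.0, 10.0, 0.002, -0.0, -0.0] ,
[-0.1, -0.0, 10.0, 0.001, -0.001, -0.0] ,
[0.0, -0.0, 0.9, 0.0, 0.0, -0.0] ,
t 8.52 p [560.7 201.8 137. ] yaw 5.38 tilt 0.25 F [ 0.7  1.3 -2.8] M [-0.09  0.07  0.02] w 14.7 q [ 0.33  0.49  1.76 -0.    0.89  0.23]
```

View pics/f1.png

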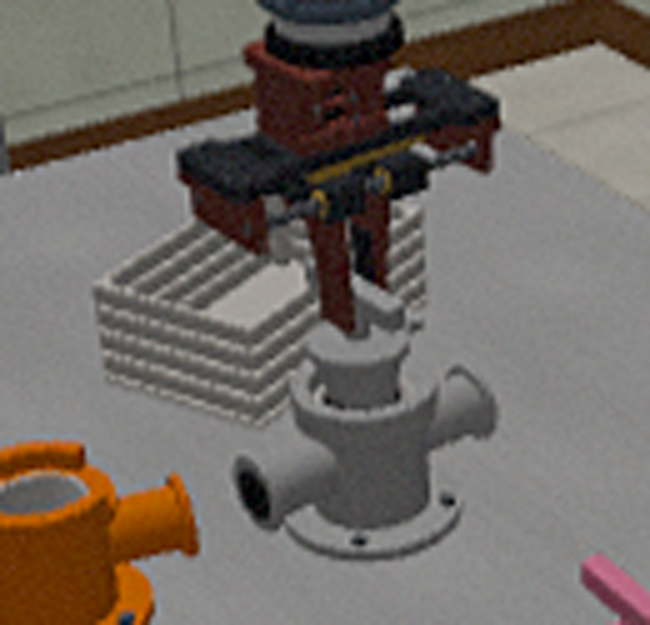

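The cone is entering the cup centred. I'll keep going down slowly.

>>> {"name": "move_arm", "arguments": {
  "deltas": [
    [0, -0.4, 6, 0.002, 0, 0],
    [0, 0, 6, 0.001, 0, 0],
    [0, 0, 5, 0, 0, 0],
    [0, 0, 2, 0, 0, 0],
    [0, 0, 0, 0, 0, 0]
  ]
}}

```text
t: 8.93
ee_pos: [561.4, 202.1, 117.1]
orientation: [2.114, 2.322, 0.005]
ft_force: [-0.1, -0.1, -3.2]
width: 14.6
```

```bash
python3 - <<'E'
from h import *
plan(560.2,201.5,112,5.4,10,.1)
E
```

```text
t 8.93 p [561.4 202.1 117.1] yaw 5.38 tilt 0.20 F [-0.1 -0.1 -3.2] M [-0.09  0.08  0.02] w 14.6 q [0.33 0.52 1.76 0.   0.86 0.23]
[-0.5, -1.2, 5.1, 0.003, -0.001, -0.0] ,
```

>>> {"name": "move_arm", "arguments": {
  "deltas": [
    [-0.5, -1, 3, 0.002, 0, 0],
    [0, 0, 2, 0, 0, 0],
    [0, 0, 0, 0, 0, 0]
  ]
}}

```text
t: 9.18
ee_pos: [561.1, 201.7, 112.0]
orientation: [2.114, 2.323, 0.005]
ft_force: [0.1, 0.5, -3.0]
width: 14.7
```

```bash
python3 - <<'E'
from h import *
plan(560.2,201.5,108,5.4,10,.1)
E
```

```text
t 9.18 p [561.1 201.7 112. ] yaw 5.38 tilt 0.18 F [ 0.1  0.5 -3. ] M [-0.02  0.06  0.01] w 14.7 q [0.32 0.52 1.77 0.   0.85 0.23]
[-0.1, -0.9, 4.0, 0.003, -0.002, -0.0] ,
```

>>> {"name": "move_arm", "arguments": {
  "deltas": [
    [0, -0.5, 1.5, 0.002, -0.001, 0],
    [0, 0, 1.2, 0, 0, 0],
    [0, 0, 0, 0, 0, 0]
  ]
}}

```text
t: 9.43
ee_pos: [561.5, 202.0, 109.8]
orientation: [2.114, 2.323, 0.004]
ft_force: [0.3, -0.5, -4.1]
width: 14.9
```

```bash
python3 - <<'E'
from h import *
state()
E
```

```text
t 9.43 p [561.5 202.  109.8] yaw 5.38 tilt 0.17 F [ 0.3 -0.5 -4.1] M [0.01 0.   0.02] w 14.9 q [0.33 0.53 1.77 0.   0.84 0.23]
```

>>> {"name": "move_arm", "arguments": {
  "deltas": [
    [0, -0.6, 1.2, 0.002, -0.001, 0],
    [0, 0, 0, 0, 0, 0]
  ]
}}

```text
t: 9.6
ee_pos: [561.7, 202.2, 109.0]
orientation: [2.114, 2.322, 0.003]
ft_force: [0.1, -0.5, -3.4]
width: 14.6
```

>>> {"name": "move_arm", "arguments": {
  "deltas": [
    [0, -0.3, 1.2, 0, 0, 0],
    [0, 0, 0, 0, 0, 0]
  ]
}}

```text
t: 9.77
ee_pos: [561.8, 202.3, 108.0]
orientation: [2.114, 2.322, 0.005]
ft_force: [0.3, 0.8, -4.4]
width: 14.9
```

```bash
python3 - <<'E'
from h import *
state()
E
```

```text
t 9.77 p [561.8 202.3 108. ] yaw 5.38 tilt 0.19 F [ 0.3  0.8 -4.4] M [-0.06 -0.14 -0.05] w 14.9 q [ 0.33  0.53  1.77 -0.    0.84  0.23]
```

>>> {"name": "move_arm", "arguments": {
  "deltas": [
    [0, -1.2, 1, 0.002, 0, 0],
    [0, 0, 0, 0, 0, 0]
  ]
}}

```text
t: 9.93
ee_pos: [561.8, 202.4, 107.6]
orientation: [2.113, 2.322, 0.006]
ft_force: [1.5, -0.4, -2.8]
width: 15.0
```

>>> {"name": "move_arm", "arguments": {
  "deltas": [
    [0, -0.6, 1, 0, 0, 0],
    [0, 0, 0, 0, 0, 0]
  ]
}}

```text
t: 10.1
ee_pos: [562.0, 202.4, 107.0]
orientation: [2.113, 2.321, 0.008]
ft_force: [1.4, 0.6, -3.7]
width: 14.8
```

```bash
python3 - <<'E'
from h import *
state()
E
```

```text
t 10.10 p [562.  202.4 107. ] yaw 5.39 tilt 0.33 F [ 1.4  0.6 -3.7] M [-0.08 -0.21  0.05] w 14.8 q [ 0.33  0.53  1.77 -0.    0.84  0.23]
```

>>> {"name": "move_arm", "arguments": {
  "deltas": [
    [0, 0.4, 1, -0.002, 0, 0],
    [0, 0, 0, 0, 0, 0]
  ]
}}

```text
t: 10.27
ee_pos: [562.2, 202.4, 106.6]
orientation: [2.112, 2.32, 0.01]
ft_force: [2.5, 0.2, -3.1]
width: 14.7
```

>>> {"name": "move_arm", "arguments": {
  "deltas": [
    [0, 0, 1, -0.002, 0, 0],
    [0, 0, 0, 0, 0, 0]
  ]
}}

```text
t: 10.43
ee_pos: [562.2, 202.4, 106.6]
orientation: [2.111, 2.319, 0.013]
ft_force: [2.3, 0.3, -6.0]
width: 15.0
```

```bash
python3 - <<'E'
from h import *
state()
E
```

```text
t 10.43 p [562.2 202.4 106.6] yaw 5.38 tilt 0.56 F [ 2.3  0.3 -6. ] M [-0.05 -0.34  0.02] w 15.0 q [ 0.33  0.53  1.77 -0.    0.83  0.23]
```

>>> {"name": "move_arm", "arguments": {
  "deltas": [
    [0, 0.5, 1, 0.008, 0, 0],
    [0, 0, 0.5, 0, 0, 0],
    [0, 0, 0, 0, 0, 0]
  ]
}}

```text
t: 10.68
ee_pos: [562.2, 202.4, 106.5]
orientation: [-2.114, -2.323, -0.001]
ft_force: [1.8, -0.5, -3.5]
width: 14.9
```

```bash
python3 - <<'E'
from h import *
p,R=state(); print(R.as_matrix()[:,2], (R.inv()*Rt(5.4)).as_rotvec())
E
```

```text
t 10.68 p [562.2 202.4 106.5] yaw 5.38 tilt 0.07 F [ 1.8 -0.5 -3.5] M [-0.04 -0.37  0.  ] w 14.9 q [0.33 0.53 1.76 0.   0.84 0.23]
[-2.06332934e-05  1.18210880e-03 -9.99999301e-01] [ 9.05462394e-05 -1.17881677e-03 -2.68618430e-04]
```

>>> {"name": "move_arm", "arguments": {
  "deltas": [
    [0, 0.3, 1.5, 0, 0, 0]
  ]
}}

```text
t: 10.77
ee_pos: [562.5, 202.5, 106.3]
orientation: [-2.114, -2.322, -0.001]
ft_force: [-8.4, -2.9, 29.7]
width: 14.9
```

>>> {"name": "move_arm", "arguments": {
  "deltas": [
    [0, 0.3, 2.5, 0, 0, 0]
  ]
}}

```text
t: 10.85
ee_pos: [562.5, 202.5, 106.2]
orientation: [-2.114, -2.322, 0.0]
ft_force: [-12.5, -3.8, 38.3]
width: 14.8
```

```bash
python3 - <<'E'
from h import *
p,R=state()
E
```

```text
t 10.85 p [562.5 202.5 106.2] yaw 5.38 tilt 0.10 F [-12.5  -3.8  38.3] M [-0.87  2.23  0.  ] w 14.8 q [0.32 0.54 1.76 0.   0.84 0.23]
```

>>> {"name": "move_arm", "arguments": {
  "deltas": [
    [0, 0, -0.3, 0, 0, 0]
  ]
}}

```text
t: 10.93
ee_pos: [562.1, 202.4, 106.9]
orientation: [-2.113, -2.322, 0.001]
ft_force: [1.7, 0.6, -4.4]
width: 14.7
```

```bash
python3 - <<'E'
from h import *
p,R=state()
E
```

```text
t 10.93 p [562.1 202.4 106.9] yaw 5.38 tilt 0.13 F [ 1.7  0.6 -4.4] M [ 0.   -0.28 -0.02] w 14.7 q [0.32 0.54 1.76 0.   0.85 0.23]
```

>>> {"name": "move_arm", "arguments": {
  "deltas": [
    [0, 0, 0.3, 0, 0, 0]
  ]
}}

```text
t: 11.02
ee_pos: [562.1, 202.4, 106.7]
orientation: [-2.113, -2.322, 0.001]
ft_force: [1.8, 0.5, 0.3]
width: 14.3
```

>>> {"name": "move_arm", "arguments": {
  "deltas": [
    [0, 0, 0.3, 0, 0, 0]
  ]
}}

```text
t: 11.1
ee_pos: [562.2, 202.4, 106.5]
orientation: [-2.113, -2.322, 0.0]
ft_force: [-0.0, -0.6, 6.5]
width: 14.8
```

>>> {"name": "move_arm", "arguments": {
  "deltas": [
    [0, 0, 0.4, 0, 0, 0]
  ]
}}

```text
t: 11.18
ee_pos: [562.3, 202.5, 106.4]
orientation: [-2.113, -2.322, 0.001]
ft_force: [-2.0, -1.2, 10.4]
width: 14.7
```

```bash
python3 - <<'E'
from h import *
p,R=state()
E
```

```text
t 11.18 p [562.3 202.5 106.4] yaw 5.39 tilt 0.11 F [-2.  -1.2 10.4] M [-0.29  0.5  -0.03] w 14.7 q [0.32 0.54 1.76 0.   0.84 0.23]
```

>>> {"name": "move_arm", "arguments": {
  "deltas": [
    [0, 0, 0.4, 0, 0, 0]
  ]
}}

```text
t: 11.27
ee_pos: [562.3, 202.4, 106.5]
orientation: [-2.113, -2.322, 0.001]
ft_force: [-2.3, -2.0, 9.4]
width: 14.7
```

>>> {"name": "move_arm", "arguments": {
  "deltas": [
    [0, 0, 0.4, 0, 0, 0]
  ]
}}

```text
t: 11.35
ee_pos: [562.3, 202.5, 106.5]
orientation: [-2.113, -2.322, 0.001]
ft_force: [-1.5, -1.2, 8.8]
width: 14.7
```

```bash
python3 - <<'E'
from h import *
p,R=state(); grab("g")
crop("g","side",230,310,140,250,6,"g1")
state()
E
```

```text
t 11.35 p [562.3 202.5 106.5] yaw 5.39 tilt 0.13 F [-1.5 -1.2  8.8] M [-0.27  0.31 -0.03] w 14.7 q [0.32 0.54 1.76 0.   0.84 0.23]
t 11.45 p [562.3 202.5 106.5] yaw 5.39 tilt 0.13 F [-1.5 -1.3  8.6] M [-0.29  0.33 -0.01] w 14.6 q [0.32 0.54 1.76 0.   0.84 0.23]
```

View pics/g1.png

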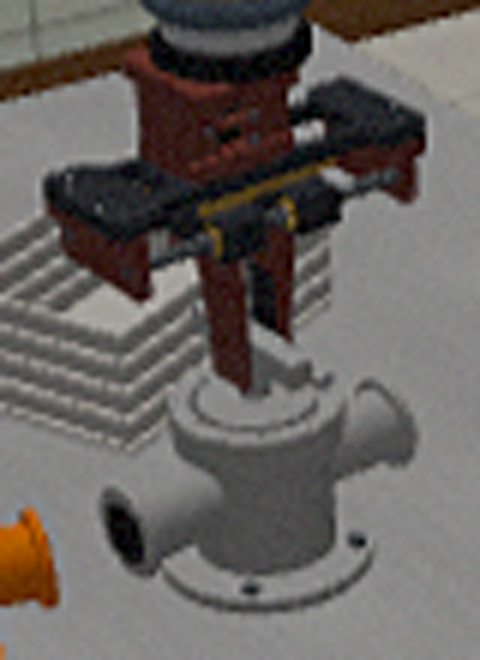

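The flange sits inside the rim and the lug lies in the gap. I'll hold the press a little longer at about 11 N.

>>> {"name": "move_arm", "arguments": {
  "deltas": [
    [0, 0, 0.5, 0, 0, 0]
  ]
}}

```text
t: 11.53
ee_pos: [562.3, 202.4, 106.5]
orientation: [-2.113, -2.322, 0.002]
ft_force: [-2.4, -1.3, 9.6]
width: 15.2
```

>>> {"name": "move_arm", "arguments": {
  "deltas": [
    [0, 0, 0.5, 0, 0, 0],
    [0, 0, 0.5, 0, 0, 0]
  ]
}}

```text
t: 11.7
ee_pos: [562.3, 202.4, 106.5]
orientation: [-2.113, -2.322, 0.002]
ft_force: [-1.7, -1.9, 9.0]
width: 15.2
```

>>> {"name": "move_arm", "arguments": {
  "deltas": [
    [0, 0, 0.5, 0, 0, 0],
    [0, 0, 0.5, 0, 0, 0],
    [0, 0, 0.5, 0, 0, 0]
  ]
}}

```text
t: 11.95
ee_pos: [562.3, 202.5, 106.5]
orientation: [-2.113, -2.321, 0.003]
ft_force: [-2.0, -1.6, 9.4]
width: 14.6
```

>>> {"name": "move_arm", "arguments": {
  "deltas": [
    [0, 0, 0.6, 0, 0, 0],
    [0, 0, 0.6, 0, 0, 0]
  ]
}}

```text
t: 12.12
ee_pos: [562.3, 202.4, 106.5]
orientation: [-2.113, -2.321, 0.003]
ft_force: [-1.6, -1.7, 11.3]
width: 15.0
```

>>> {"name": "move_arm", "arguments": {
  "deltas": [
    [0, 0, 0.6, 0, 0, 0],
    [0, 0, 0.6, 0, 0, 0],
    [0, 0, 0.6, 0, 0, 0]
  ]
}}

```text
t: 12.37
ee_pos: [562.3, 202.4, 106.4]
orientation: [-2.112, -2.321, 0.004]
ft_force: [-1.5, -2.0, 10.4]
width: 14.5
```

>>> {"name": "move_arm", "arguments": {
  "deltas": [
    [0, 0, 0.1, 0, 0, 0],
    [0, 0, 0.1, 0.002, 0, 0]
  ]
}}

```text
t: 12.53
ee_pos: [562.2, 202.4, 106.5]
orientation: [-2.111, -2.32, 0.007]
ft_force: [0.5, -1.1, 4.2]
width: 14.9
```

>>> {"name": "move_arm", "arguments": {
  "deltas": [
    [0, 0, 0.1, 0.002, 0, 0]
  ]
}}

```text
t: 12.62
ee_pos: [562.3, 202.4, 106.5]
orientation: [-2.11, -2.319, 0.009]
ft_force: [-1.5, -0.2, 7.0]
width: 14.7
```

```bash
python3 - <<'E'
from h import *
p,R=state()
E
```

```text
t 12.62 p [562.3 202.4 106.5] yaw 5.39 tilt 0.49 F [-1.5 -0.2  7. ] M [-0.21  0.09  0.05] w 14.7 q [0.32 0.54 1.76 0.   0.85 0.23]
```

```bash
python3 - <<'E'
from h import *
p,R=state(); print((R.inv()*Rt(5.4)).as_rotvec().round(4))
E
```

```text
t 12.62 p [562.3 202.4 106.5] yaw 5.39 tilt 0.49 F [-1.5 -0.2  7. ] M [-0.21  0.09  0.05] w 14.7 q [0.32 0.54 1.76 0.   0.85 0.23]
[-0.0086 -0.0006 -0.0001]
```

>>> {"name": "move_arm", "arguments": {
  "deltas": [
    [0, 0, -0.1, -0.007, 0, 0],
    [0, 0, -0.05, 0, 0, 0]
  ]
}}

```text
t: 12.78
ee_pos: [562.3, 202.4, 106.5]
orientation: [-2.113, -2.322, 0.002]
ft_force: [-0.2, -0.5, 4.5]
width: 14.8
```

```bash
python3 - <<'E'
from h import *
p,R=state(); print((R.inv()*Rt(5.4)).as_rotvec().round(4))
E
```

```text
t 12.78 p [562.3 202.4 106.5] yaw 5.39 tilt 0.13 F [-0.2 -0.5  4.5] M [-0.19  0.04 -0.03] w 14.8 q [0.33 0.54 1.76 0.   0.85 0.23]
[-0.0021 -0.0005 -0.0002]
```

>>> {"name": "move_arm", "arguments": {
  "deltas": [
    [0, 0, -0.2, -0.001, 0, 0],
    [0, 0, -0.1, 0, 0, 0]
  ]
}}

```text
t: 12.95
ee_pos: [562.3, 202.4, 106.5]
orientation: [-2.114, -2.322, 0.001]
ft_force: [-0.7, -1.2, 3.5]
width: 14.7
```

```bash
python3 - <<'E'
from h import *
p,R=state(); print((R.inv()*Rt(5.4)).as_rotvec().round(4))
E
```

```text
t 12.95 p [562.3 202.4 106.5] yaw 5.39 tilt 0.09 F [-0.7 -1.2  3.5] M [-0.13 -0.01  0.06] w 14.7 q [0.33 0.54 1.76 0.   0.84 0.23]
[-0.0014 -0.0005 -0.0002]
```

>>> {"name": "move_arm", "arguments": {
  "deltas": [
    [0, 0, -0.3, 0, 0, 0]
  ]
}}

```text
t: 13.03
ee_pos: [562.2, 202.4, 106.6]
orientation: [-2.114, -2.322, 0.001]
ft_force: [0.7, -0.9, -0.4]
width: 14.7
```

>>> {"name": "move_arm", "arguments": {
  "deltas": [
    [0, 0, -0.2, 0, 0, 0]
  ]
}}

```text
t: 13.12
ee_pos: [562.3, 202.4, 106.5]
orientation: [-2.113, -2.322, 0.002]
ft_force: [0.3, 0.9, 1.5]
width: 14.8
```

>>> {"name": "move_arm", "arguments": {
  "deltas": [
    [0, 0, -0.3, -0.001, 0, 0]
  ]
}}

```text
t: 13.2
ee_pos: [562.2, 202.4, 106.5]
orientation: [-2.114, -2.323, 0.001]
ft_force: [1.1, -0.6, -0.1]
width: 14.7
```

>>> {"name": "move_arm", "arguments": {
  "deltas": [
    [0, 0, -0.25, 0, 0, -0.015]
  ]
}}

```text
t: 13.28
ee_pos: [562.2, 202.4, 106.5]
orientation: [-2.096, -2.339, 0.001]
ft_force: [1.0, 0.7, 0.0]
width: 15.0
```

```bash
python3 - <<'E'
from h import *
p,R=state(); print((R.inv()*Rt(5.4)).as_rotvec().round(4))
E
```

```text
t 13.28 p [562.2 202.4 106.5] yaw 6.26 tilt 0.07 F [1.  0.7 0. ] M [-0.08 -0.25 -0.11] w 15.0 q [0.33 0.54 1.76 0.   0.84 0.22]
[-0.0011 -0.0004  0.015 ]
```

>>> {"name": "move_arm", "arguments": {
  "deltas": [
    [0, 0, -0.25, 0, 0, -0.03],
    [0, 0, -0.25, 0, 0, -0.03]
  ]
}}

```text
t: 13.45
ee_pos: [562.2, 202.4, 106.6]
orientation: [-2.022, -2.403, 0.001]
ft_force: [1.5, -0.4, 0.2]
width: 14.8
```

>>> {"name": "move_arm", "arguments": {
  "deltas": [
    [0, 0, -0.25, 0, 0, -0.03],
    [0, 0, -0.25, 0, 0, -0.03]
  ]
}}

```text
t: 13.62
ee_pos: [562.1, 202.4, 106.6]
orientation: [-1.944, -2.466, 0.001]
ft_force: [0.9, -0.9, 0.2]
width: 14.9
```

```bash
python3 - <<'E'
from h import *
p,R=state(); print((R.inv()*Rt(5.4)).as_rotvec().round(4))
E
```

```text
t 13.62 p [562.1 202.4 106.6] yaw 13.49 tilt 0.10 F [ 0.9 -0.9  0.2] M [-0.07 -0.24 -0.24] w 14.9 q [0.33 0.54 1.76 0.   0.84 0.09]
[-0.0015 -0.001   0.1412]
```

>>> {"name": "move_arm", "arguments": {
  "deltas": [
    [0, 0, -0.25, 0, 0, -0.03],
    [0, 0, -0.25, 0, 0, -0.03]
  ]
}}

```text
t: 13.78
ee_pos: [562.1, 202.4, 106.7]
orientation: [-1.865, -2.526, 0.001]
ft_force: [0.9, -0.2, -0.5]
width: 14.7
```

>>> {"name": "move_arm", "arguments": {
  "deltas": [
    [0, 0, -0.25, 0, 0, -0.03],
    [0, 0, -0.25, 0, 0, -0.015]
  ]
}}

```text
t: 13.95
ee_pos: [562.1, 202.4, 106.7]
orientation: [-1.802, -2.57, 0.0]
ft_force: [1.6, 0.7, -1.2]
width: 14.8
```

```bash
python3 - <<'E'
from h import *
p,R=state(); print((R.inv()*Rt(5.4)).as_rotvec().round(4))
E
```

```text
t 13.95 p [562.1 202.4 106.7] yaw 19.91 tilt 0.15 F [ 1.6  0.7 -1.2] M [-0.04 -0.33 -0.13] w 14.8 q [ 0.32  0.54  1.76  0.    0.84 -0.02]
[-0.0019 -0.0017  0.2533]
```

>>> {"name": "move_arm", "arguments": {
  "deltas": [
    [0, 0, -0.15, -0.001, -0.001, -0.012],
    [0, 0, -0.15, 0, 0, 0]
  ]
}}

```text
t: 14.12
ee_pos: [562.0, 202.4, 106.7]
orientation: [-1.786, -2.583, 0.0]
ft_force: [1.7, -0.2, -0.3]
width: 14.8
```

```bash
python3 - <<'E'
from h import *
p,R=state(); grab("i")
crop("i","side",230,310,140,250,6,"i1");crop("i","top",195,275,205,295,6,"i2")
W=cloud(load("i")["side"]); P=W[140:230,230:310].reshape(-1,3); P=P[~np.isnan(P[:,0])]
F=load("i")["side"]["frame"][140:230,230:310].reshape(-1,3).astype(int)
E
```

```text
t 14.12 p [562.  202.4 106.7] yaw 20.68 tilt 0.07 F [ 1.7 -0.2 -0.3] M [-0.13 -0.24 -0.17] w 14.8 q [ 0.33  0.53  1.76  0.    0.84 -0.04]
```

View pics/i1.png

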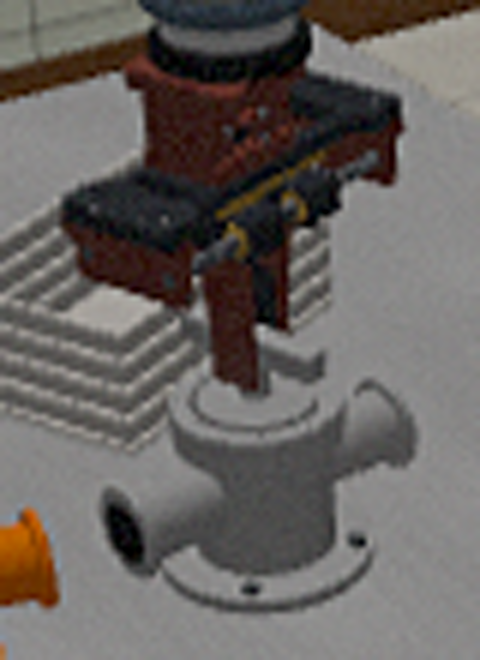

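The bar turned with the gripper, about 15.3° anticlockwise of square. Now I'll turn it clockwise to about -15°.

>>> {"name": "move_arm", "arguments": {
  "deltas": [
    [0, 0, -0.15, 0, 0, 0.015],
    [0, 0, -0.15, 0, 0, 0.03],
    [0, 0, -0.15, 0, 0, 0.03]
  ]
}}

```text
t: 14.47
ee_pos: [562.1, 202.4, 106.7]
orientation: [-1.887, -2.51, 0.001]
ft_force: [1.8, 0.8, -1.3]
width: 14.9
```

>>> {"name": "move_arm", "arguments": {
  "deltas": [
    [0, 0, -0.15, 0, 0, 0.033],
    [0, 0, -0.15, 0, 0, 0.033],
    [0, 0, -0.15, 0, 0, 0.033]
  ]
}}

```text
t: 14.72
ee_pos: [562.0, 202.3, 106.8]
orientation: [-2.017, -2.407, 0.001]
ft_force: [1.8, -0.2, -1.7]
width: 14.8
```

```bash
python3 - <<'E'
from h import *
p,R=state(); print((R.inv()*Rt(-9.8)).as_rotvec().round(4))
E
```

```text
t 14.72 p [562.  202.3 106.8] yaw 10.07 tilt 0.05 F [ 1.8 -0.2 -1.7] M [-0.07 -0.35  0.09] w 14.8 q [0.33 0.53 1.76 0.   0.84 0.15]
[-9.000e-04  2.000e-04  3.469e-01]
```

>>> {"name": "move_arm", "arguments": {
  "deltas": [
    [0, 0, 0, 0, 0, 0.033],
    [0, 0, 0, 0, 0, 0.033]
  ]
}}

```text
t: 14.88
ee_pos: [562.1, 202.3, 106.7]
orientation: [-2.101, -2.335, 0.001]
ft_force: [2.1, -0.5, -1.3]
width: 15.0
```

>>> {"name": "move_arm", "arguments": {
  "deltas": [
    [0, 0, 0, 0, 0, 0.033],
    [0, 0, -0.1, 0, 0, 0.033]
  ]
}}

```text
t: 15.05
ee_pos: [562.2, 202.4, 106.7]
orientation: [2.182, 2.26, -0.001]
ft_force: [2.2, 0.2, -1.6]
width: 15.0
```

```bash
python3 - <<'E'
from h import *
p,R=state(); print((R.inv()*Rt(-9.8)).as_rotvec().round(4))
E
```

```text
t 15.05 p [562.2 202.4 106.7] yaw 1.99 tilt 0.05 F [ 2.2  0.2 -1.6] M [-0.05 -0.31  0.13] w 15.0 q [ 0.33  0.54  1.76 -0.    0.84  0.29]
[-0.0004  0.0007  0.2058]
```

>>> {"name": "move_arm", "arguments": {
  "deltas": [
    [0, 0, 0, 0, 0, 0.033],
    [0, 0, 0, 0, 0, 0.033]
  ]
}}

```text
t: 15.22
ee_pos: [562.3, 202.4, 106.6]
orientation: [2.26, 2.181, -0.001]
ft_force: [1.4, -0.2, -0.6]
width: 15.2
```

>>> {"name": "move_arm", "arguments": {
  "deltas": [
    [0, 0, 0, 0, 0, 0.033],
    [0, 0, 0, 0, 0, 0.033]
  ]
}}

```text
t: 15.38
ee_pos: [562.3, 202.4, 106.7]
orientation: [2.335, 2.101, -0.002]
ft_force: [1.5, -0.1, -1.2]
width: 14.6
```

>>> {"name": "move_arm", "arguments": {
  "deltas": [
    [0, 0, 0, 0, 0, 0.03],
    [0, 0, 0, 0, 0, 0.02]
  ]
}}

```text
t: 15.55
ee_pos: [562.3, 202.4, 106.7]
orientation: [2.39, 2.037, -0.002]
ft_force: [2.0, 0.4, -0.5]
width: 15.4
```

```bash
python3 - <<'E'
from h import *
p,R=state(); print((R.inv()*Rt(-9.8)).as_rotvec().round(4))
E
```

```text
t 15.55 p [562.3 202.4 106.7] yaw -9.13 tilt 0.11 F [ 2.   0.4 -0.5] M [-0.08 -0.27  0.17] w 15.4 q [ 0.33  0.54  1.76 -0.    0.84  0.49]
[0.0004 0.0019 0.0117]
```

>>> {"name": "move_arm", "arguments": {
  "deltas": [
    [0, 0, 0, 0, 0.001, 0.013],
    [0, 0, 0, 0, 0, 0.002]
  ]
}}

```text
t: 15.72
ee_pos: [562.3, 202.4, 106.7]
orientation: [2.408, 2.016, -0.001]
ft_force: [0.6, 0.4, -0.2]
width: 15.0
```

```bash
python3 - <<'E'
from h import *
p,R=state(); grab("j")
crop("j","side",230,310,140,250,6,"j1")
E
```

```text
t 15.72 p [562.3 202.4 106.7] yaw -10.10 tilt 0.07 F [ 0.6  0.4 -0.2] M [-0.07 -0.2   0.14] w 15.0 q [ 0.33  0.53  1.76 -0.    0.84  0.5 ]
```

View pics/j1.png

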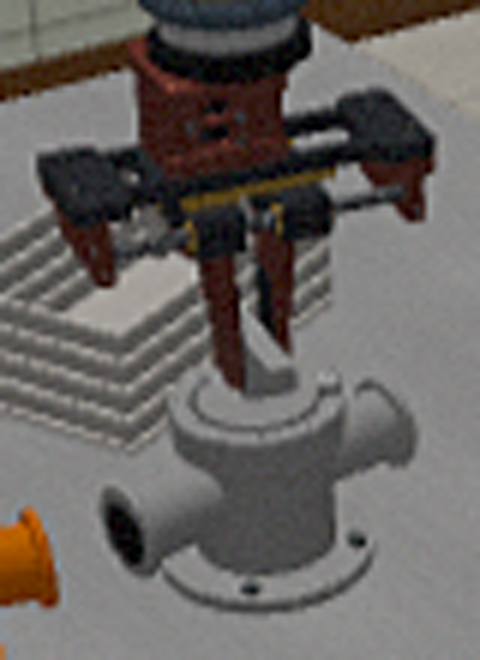

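That is about 15.5° clockwise of square. Next I'll bring it back to square.

>>> {"name": "move_arm", "arguments": {
  "deltas": [
    [0, 0, 0, 0, 0, -0.02],
    [0, 0, 0, 0, 0, -0.033],
    [0, 0, 0, 0, 0, -0.033]
  ]
}}

```text
t: 16.07
ee_pos: [562.3, 202.4, 106.7]
orientation: [2.313, 2.125, -0.001]
ft_force: [1.6, -0.2, 0.2]
width: 14.9
```

>>> {"name": "move_arm", "arguments": {
  "deltas": [
    [0, 0, -0.1, 0, 0, -0.033],
    [0, 0, -0.1, 0, 0, -0.033],
    [0, 0, 0, 0, 0, -0.033]
  ]
}}

```text
t: 16.32
ee_pos: [562.2, 202.4, 106.7]
orientation: [2.197, 2.245, -0.001]
ft_force: [2.2, -1.0, -0.5]
width: 14.9
```

```bash
python3 - <<'E'
from h import *
p,R=state(); print((R.inv()*Rt(5.4)).as_rotvec().round(4))
E
```

```text
t 16.32 p [562.2 202.4 106.7] yaw 1.25 tilt 0.02 F [ 2.2 -1.  -0.5] M [-0.07 -0.24 -0.16] w 14.9 q [ 0.33  0.53  1.76 -0.    0.84  0.3 ]
[-0.0002  0.0003 -0.0724]
```

>>> {"name": "move_arm", "arguments": {
  "deltas": [
    [0, 0, 0, 0, 0, -0.033],
    [0, 0, 0, 0, 0, -0.025],
    [0, 0, 0, 0, 0, -0.008]
  ]
}}

```text
t: 16.57
ee_pos: [562.2, 202.4, 106.6]
orientation: [-2.114, -2.324, 0.0]
ft_force: [0.7, 0.5, -0.6]
width: 15.0
```

```bash
python3 - <<'E'
from h import *
p,R=state(); print((R.inv()*Rt(5.4)).as_rotvec().round(4))
E
```

```text
t 16.57 p [562.2 202.4 106.6] yaw 5.43 tilt 0.02 F [ 0.7  0.5 -0.6] M [-0.06 -0.25 -0.1 ] w 15.0 q [0.33 0.54 1.76 0.   0.84 0.23]
[-0.0003 -0.0002  0.0005]
```

>>> {"name": "move_arm", "arguments": {
  "deltas": [
    [0, 0, 0, 0, 0, 0],
    [0, 0, 0, 0, 0, 0],
    [0, 0, 0, 0, 0, 0],
    [0, 0, 0, 0, 0, 0],
    [0, 0, 0, 0, 0, 0]
  ],
  "hand": -1
}}

```text
t: 16.98
ee_pos: [560.5, 202.2, 106.3]
orientation: [-2.112, -2.322, 0.005]
ft_force: [0.6, -0.1, -0.7]
width: 44.8
```

>>> {"name": "move_arm", "arguments": {
  "deltas": [
    [0, 0, 0, 0, 0, 0],
    [0, 0, 0, 0, 0, 0],
    [0, 0, -5, 0, 0, 0],
    [0, 0, -15, 0, 0, 0],
    [0, 0, -25, 0, 0, 0]
  ]
}}

```text
t: 17.4
ee_pos: [557.0, 201.1, 148.0]
orientation: [-2.109, -2.318, 0.019]
ft_force: [-0.1, -0.3, 0.3]
width: 78.0
```

>>> {"name": "move_arm", "arguments": {
  "deltas": [
    [0, 0, -30, 0, 0, 0],
    [0, 0, -30, 0, 0, 0],
    [0, 0, -25, 0, 0, 0],
    [0, 0, -10, 0, 0, 0],
    [0, 0, 0, 0, 0, 0]
  ]
}}

```text
t: 17.82
ee_pos: [559.4, 201.8, 252.4]
orientation: [-2.111, -2.32, 0.012]
ft_force: [-0.5, 0.7, 0.5]
width: 87.7
```

```bash
python3 - <<'E'
from h import *
p,R=state()
E
```

```text
t 17.82 p [559.4 201.8 252.4] yaw 5.41 tilt 0.52 F [-0.5  0.7  0.5] M [-0.06  0.02  0.  ] w 87.7 q [0.33 0.35 1.67 0.   1.13 0.23]
```

>>> {"name": "move_arm", "arguments": {
  "deltas": [
    [-20, 0, -10, 0, 0, 0],
    [-35, 0, -5, 0, 0, 0],
    [-35, 0, 0, 0, 0, 0],
    [-35, 0, 0, 0, 0, 0],
    [-35, 0, 0, 0, 0, 0]
  ]
}}

```text
t: 18.23
ee_pos: [573.2, 43.6, 263.5]
orientation: [-2.097, -2.328, 0.013]
ft_force: [-0.4, -0.0, -0.2]
width: 87.5
```

>>> {"name": "move_arm", "arguments": {
  "deltas": [
    [-35, 0, 0, 0, 0, 0],
    [-30, 0, 0, 0, 0, 0],
    [-15, 0, 0, 0, 0, 0],
    [0, 0, 0, 0, 0, 0],
    [0, 0, 0, 0, 0, 0]
  ]
}}

```text
t: 18.65
ee_pos: [577.9, -46.2, 255.1]
orientation: [-2.099, -2.316, 0.025]
ft_force: [-0.4, -0.7, -0.4]
width: 87.7
```

```bash
python3 - <<'E'
from h import *
state(); d=grab("k")
crop("k","top",195,275,205,295,7,"k2")
im=d["top"]; W=cloud(im); P=W[205:295,195:275].reshape(-1,3); P=P[~np.isnan(P[:,0])]
b=P[(P[:,2]>112)&(P[:,2]<145)]; print("bar",len(b),b.mean(0),np.percentile(b[:,2],[5,50,95]),cv2.minAreaRect(b[:,:2].astype(np.float32)))
# bystander shift: image diff
A=load("a")["top"]["range_z"]; 
E
```

```text
t 18.65 p [577.9 -46.2 255.1] yaw 5.61 tilt 1.29 F [-0.4 -0.7 -0.4] M [-0.01  0.04 -0.02] w 87.7 q [-0.1   0.33  1.69 -0.    1.14 -0.19]
bar 332 [559.20291976 201.88417536 129.05617905] [120.27442458 129.77651252 133.57313802] ((560.0853271484375, 202.24913024902344), (15.473809242248535, 83.03812408447266), 4.437182903289795)
```

View pics/k_top.png

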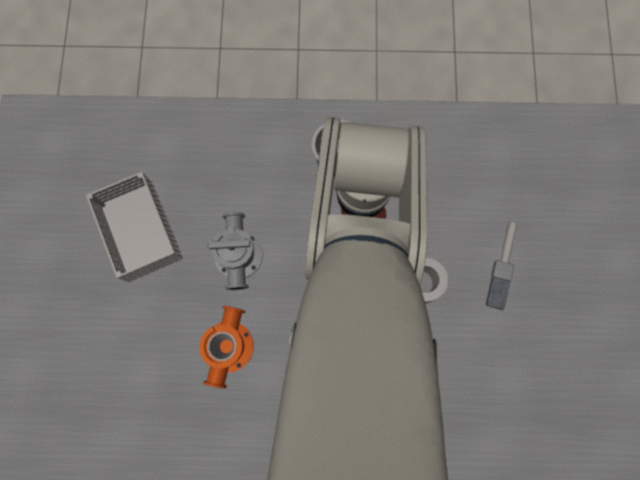

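View pics/k2.png

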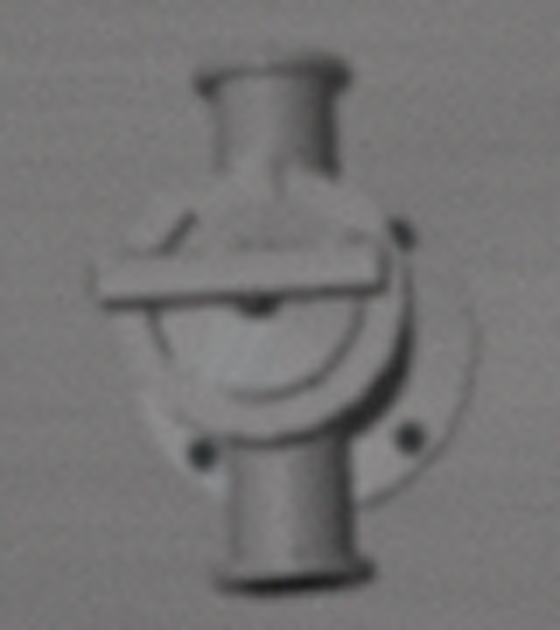

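```bash
python3 - <<'E'
from h import *
from scipy.ndimage import label
a,k=load("a"),load("k")
for n in ("top","side"):
    D=np.abs(a[n]["frame"].astype(int)-k[n]["frame"]).max(2)>45; L,m=label(D)
    for i in range(1,m+1):
        v,u=np.where(L==i)
        if len(v)>15: print(n,len(v),u.min(),u.max(),v.min(),v.max())
state(); print(ctrl.close_job())
E
```

```text
top 81 331 337 123 139
top 136 320 330 125 147
top 365 340 361 125 156
top 79 333 337 140 168
top 62 326 330 141 166
top 119 336 358 162 176
top 29 319 324 163 171
top 39 327 332 168 175
top 69 317 323 183 234
top 58 419 419 185 242
top 485 336 406 188 208
top 352 337 385 196 218
top 20 328 330 197 212
top 21 403 409 204 209
top 19 310 314 234 239
top 427 324 408 235 263
top 85 221 238 239 246
top 35 313 315 245 267
top 440 347 385 248 272
top 86 221 233 249 259
top 38 412 417 253 272
top 210 405 423 264 300
top 16 432 437 275 280
top 46 413 420 276 289
top 34 424 429 311 330
top 28 293 296 322 334
top 125 430 436 338 375
top 439 0 22 412 452
top 42 442 446 453 479
side 29 82 86 3 12
side 137 105 113 25 55
side 895 31 64 27 96
side 18 75 82 30 38
side 88 246 265 34 48
side 829 330 359 40 75
side 60 97 113 42 59
side 29 54 60 53 63
side 52 74 97 59 61
side 216 58 73 61 90
side 22 104 108 68 77
side 110 82 112 77 89
side 1751 66 123 89 157
side 115 57 82 96 105
side 2789 5 90 99 186
side 123 22 48 103 112
side 263 310 345 103 114
side 132 60 88 106 116
side 892 305 363 113 152
side 159 29 57 121 130
side 1559 288 354 138 196
side 249 69 91 195 228
side 18 277 282 200 204
side 995 92 113 202 267
side 19 263 269 202 207
side 27 85 87 207 222
side 32 49 66 226 228
side 97 11 64 229 247
side 60 6 29 231 247
side 3242 11 88 239 295
side 153 0 10 253 285
side 25 335 341 274 285
side 123 328 353 287 299
t 18.75 p [577.9 -45.1 255.4] yaw 5.71 tilt 1.28 F [ 0.3 -0.2 -0.5] M [-0.04  0.11 -0.04] w 88.1 q [-0.1   0.33  1.69 -0.    1.14 -0.19]
the job is handed in; nothing more can be done
None
```

The plug is seated in the steel valve, square across the pipe with its lug in the gap, and released; I handed the job in at about 18.8 s. One step went outside the asked range: my first press reached about 38 N at the wrist.

- **Press:** The 38 N spike lasted about 0.2 s, with no turning. I relaxed it at once and pressed again. That second press read about 9 to 11 N at the wrist, or 12 to 15 N on the seat with the plug's weight of about 3.5 N.
- **Rocking:** I eased off to about 2 to 4 N on the seat, then turned the T-bar 15.3° anticlockwise and 15.5° clockwise of square. It turned freely both ways, with at most about 0.25 N m read while turning, and I brought it back to square.
- **Last checks:** The top camera put the T-bar at about 4.4° and the pipe at about 5.3°, so it is square to within about 1°. The T-bar's centre is about 123 to 124 mm above the bench, inside the fully-home range.
- **Other things on the bench:** Comparing pictures from before and after showed changes only where the plug or the arm was. The arm hid part of the top view, including the pink plug and the union nut. The side view showed no changes that looked like anything else being shifted.

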